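# Press the seal on a gift box with the pedal press

### The arm

A 6-joint arm with a two-finger parallel gripper is mounted at the origin on the work surface; the furniture and walls round the work are solid. World frame = base frame: x ahead of the robot, y to its left, z up, the work surface at z = 0. Lengths are in m, angles in rad, forces in N, time in s.
With the tool pointing down it reaches from about 0.275 to 0.85 m from the base axis. Payload 19 kg.
Tool frame: the origin (TCP) lies at the very end of the fingers, on their centre line; the grasp point (between the pads) lies 19 mm behind it; z points along the fingers, x is the direction in which the jaws open and shut, and the axes are right-handed (so a half turn about z gives the same grasp; the last joint's range is limited). The gripper opens to 85 mm and grips with 20 to 120 N. Pads are 22 mm wide; open, the fingers measure 114 mm over their backs; the gripper's body (76 mm by 85 mm) begins 54 mm behind the grasp point. The pads swing forward as they close: fully open they stand 13 mm farther back than shut.
Start: joints at [1.056, 0.15, 1.437, -0, 1.554, -0.134], TCP at [0.214, 0.534, 0.231] pointing down, gripper open.
Joint ranges: [-2.8, 2.8], [-0.68, 2.1], [0.12, 2.68], [-1.39, 4.53], [0.16, 2.79], [-2.81, 2.81]. Speed limits (rad/s): [1.89, 1.89, 2.22, 3.01, 3.01, 3.01].

### API

Orientations are given as a unit quaternion [x, y, z, w].
In Python, from rig import * gives the robot as it stands.
- The arm moves only by the tool step_arm, never from a script. Its argument "targets" is a list of rows, each a list of 7 numbers: the shift along the tool's x, y, z in mm, then the turn, a rotation vector about the tool's x, y, z in degrees, then the closure, from -1 (fully open) to 1 (shut), so that 0 is half open. In form: [[dx, dy, dz, ax, ay, az, fingers], ...]. A call has 1 to 8 rows; each row shifts and turns the commanded pose from where the row before left it, along the tool's axes as they then stand; what a row does not reach is not made up. A row lasts 1/10 s, in which the tool goes at most 50 mm and 8.59 degrees, less where a joint would pass 70% of its speed; a pose out of reach is approached as far as the arm can. A call with a gripper value outside its range is refused whole. The fingers move at their own pace and stop on an object; "grip_force" is the grip in N (left out, the last holds). Time passes only in rows, so rows that do not move let the fingers close. It gives the time, the measured TCP pose, the force and the opening at its end, in the units of the state.
- observe(): the state, without advancing time (a new reading comes with each control period).
- camera(name): name is "scene" or "top" or "wrist"; returns (picture, depth): 400x640x3 uint8, red, green, blue; 400x640 float32, m along the optical axis (not along the pixel's ray), 0 where there is no reading.
- calibration(name): a dict with "fovy" (degrees; the focal length in pixels is half the picture's height over the tangent of half this angle, whatever the lens; pixels are square), "cx", "cy" (the principal point, pixels), "xyz" and "attitude" of the camera in the world. Camera axes: x right, y up, looking along -z (the intrinsics and any distortion apply to the point x, -y, -z); pixel columns grow to the right and rows downward; lengths in m; the calibration is good to about 2 mm. A picture is of the moment at which its call begins: read the wrist's pose just before it. calibration takes no time and is no camera call; for the wrist camera it gives the pose at the moment of the call.
- job_done(): hands the job in, once; it reports no verdict.
Trained networks look in the newest picture that a camera, given by its name, has taken for a name from the list of things; names that differ only in an ending like _2 or _b are one class to them, and where a whole thing is asked for, a point or a joint stands for the part that bears it (a point fixed in the world has none). Each returns a list of dicts, best first, with "confidence" (0 to 1); they miss things now and then, are a little off and sometimes report something else, mostly with a low value. They report only what shows in the picture. A call takes as long as a camera call.
- trace(camera, target): "pixels" (400x640 bool, what is visible of it) and "box" ([left, top, width, height] in pixels, round what is visible of it).
- tip_of(camera, target): "pixel" ([column, row] in pixels: a listed point, or the origin of a listed thing).
The state is a dict: "clock": time; "joint_pos": joint angles; "joint_velocities": joint speeds; "tau": joint torques, N m; "ee_pos": TCP position; "tcp_rot": TCP orientation; "contact_force": force on the tool from outside, world axes, zero at the start; "wrist_torque": the same for the moment, N m; "opening": finger opening in m.
Only numpy, scipy, OpenCV 4.12 (cv2) and the standard library are available. Lean on these libraries where they do the work, as an engineer would, in place of code of your own. Each camera call takes 0.05 s, during which the arm holds its last target. There are 200 camera calls.

### The job

Press the round seal firmly onto the gift box with the green bench press: lay the box flat on the press bed and slide it, seal end first, between the guide rails until it is home against the back stop, then let go of it. Only then push the spring pedal right down to its stop with the gripper, keep it down for about two seconds, and let it come all the way up again. Leave the box in the press, and do not disturb the ribbon spool or the two tape rolls.

Things in the scene. Friction and masses are not known exactly. Their poses are not given: they have to be found in the camera images.
- gift_box: cream gift box, closed and rigid, 56 (x) x 180 (y) x 36 (z) mm, 0.16 kg, loose on the wooden board to the robot's right. Origin: centre of its underside; y along its length toward the seal end, z up. A purple band goes round it 70 mm from the middle at the -y end; a round red and gold seal lies on the lid near the +y end
- seal (a point): centre of the round seal (32 mm across) on the top face of the gift box, 65 mm from the box's middle toward its +y end
- board_top (a point): centre of the top of the board: a fixed light wooden board standing on feet over the chocolates; its top, on which the whole job is done, is level, 60 mm above the table (world z = 0.06), from world x = 0.29 to 0.625, y = -0.43 to 0.49 m
- press: fixed bench press: grey base plate from x = -88 to 102 mm, y = -153 to 247 mm, its top (the bed) 12 mm above the board, and a green C-shaped frame. Origin: on the board under where the middle of the box must finally be; y is the direction in which the box is slid in. The green arm covers y = 43 to 87, x = -31 to 97 mm, 109 to 152 mm above the board
- rail_mouth (a point): on the bed, midway between the near ends of the two straight guide rails, 11 mm along press y. The steel rails, 10 mm high, have inner faces 62 mm apart (press x = -31 and 31 mm) and run from here to the back stop; flared mouths reach 28 mm nearer. Axes as the press
- back_stop (a point): on the bed, middle of the foot of the back stop's face, 90 mm along press y; dark steel bar, 26 mm high, 70 mm wide, where the seal end of the box comes to rest
- foot (a point): centre of the underside of the round red foot (40 mm across) of the press; 68 mm above the board with the pedal up, 20 mm above the box's top; goes down with the pedal. Its steel ram sticks up to 175 mm above the board
- seal_spot (a point): the point in the press where the seal's centre must finally be: under the foot, at the height of the box's top (48 mm above the board), 65 mm along y from the press origin; axes as the press
- pedal_pad (a point): middle of the black ribbed rubber pad (68 x 50 mm) on top of the steel pedal, 200 mm along press y from the press origin; about 68 mm above the board at rest, about 40 mm at the stop; moves with the pedal. The pedal points from its hinge toward press -x
- pedal_hinge (a point): hinge of the pedal, on its far side, 99 mm in press +x from the pad's middle when level, 32 mm above the board; hinge line along press y
- pedal (a joint): pedal angle, rad: 0 = up at rest, 0.28 = fully down on its stop (pedal level); spring, about 3 N at the start and 12 N at the stop at the pad's middle. It drives the ram down 22.5 mm
- red_ribbon: spool of red ribbon lying flat, 80 mm across, 27 mm high, loose; origin under its centre; bystander
- masking_roll: roll of masking tape lying flat, 97 mm across, 25 mm high, loose; origin under its centre; bystander
- clear_roll: roll of clear tape lying flat, 95 mm across, 48 mm high, loose on the board; origin under its centre; bystander

How it is judged:
On the way, in this order (a step that is already met when the one before it is completed fails the run):
1. the box lies home in the press, let go, pedal still up (x of seal in the frame of seal_spot between -0.006 and 0.006 m and y of seal in the frame of seal_spot between -0.006 and 0.006 m and z of seal in the frame of seal_spot between -0.005 and 0.005 m and angle between the y axis of gift_box and the y axis of press, either way round below 0.09 rad and angle between gift_box's own z axis and vertical below 0.06 rad and contact force between the fingers and gift_box below 0.2 N and linear speed of gift_box below 0.01 m/s and value of joint pedal below 0.04 rad), for 0.2 s.
2. pedal held down at its stop by the gripper, with the box home under the foot, for one second (x of seal in the frame of seal_spot between -0.006 and 0.006 m and y of seal in the frame of seal_spot between -0.006 and 0.006 m and z of seal in the frame of seal_spot between -0.005 and 0.005 m and angle between the y axis of gift_box and the y axis of press, either way round below 0.09 rad and angle between gift_box's own z axis and vertical below 0.06 rad and value of joint pedal above 0.262 rad and contact force between the fingers and press above 1 N), for 1 s.
At the end, for the whole second after the job is handed in: the box rests flat in the press, seal within 6 mm of the spot under the foot in each direction and within 0.09 rad of straight, and the pedal is up again (under 0.03 rad) (x of seal in the frame of seal_spot between -0.006 and 0.006 m and y of seal in the frame of seal_spot between -0.006 and 0.006 m and z of seal in the frame of seal_spot between -0.005 and 0.005 m and angle between the y axis of gift_box and the y axis of press, either way round below 0.09 rad and angle between gift_box's own z axis and vertical below 0.06 rad and value of joint pedal below 0.03 rad and linear speed of gift_box below 0.01 m/s); the robot touches nothing.
It fails at once if the pedal is pressed (over 0.12 rad) while the box is not home (value of joint pedal above 0.12 rad and not (x of seal in the frame of seal_spot between -0.006 and 0.006 m and y of seal in the frame of seal_spot between -0.006 and 0.006 m and z of seal in the frame of seal_spot between -0.005 and 0.005 m and angle between the y axis of gift_box and the y axis of press, either way round below 0.09 rad and angle between gift_box's own z axis and vertical below 0.06 rad)).
It fails at once if the red ribbon spool moved more than 30 mm (distance of red_ribbon from where it was at the start of the episode above 0.03 m).
It fails at once if the roll of masking tape moved more than 30 mm (distance of masking_roll from where it was at the start of the episode above 0.03 m).
It fails at once if the roll of clear tape moved more than 30 mm (distance of clear_roll from where it was at the start of the episode above 0.03 m).
It also fails if it takes over 61 s, if anything falls off the work surface, if the arm or the gripper's body presses on something with over 40 N, if the wrist force passes 120 N, or if a joint passes its speed limit or range.

## Working session

There is one attempt and no reset: what is moved stays moved. The work goes in short steps, Python scripts to look and compute and a tool call to move; the robot and the scene stay as the last step left them, time stands still between calls to the robot, and variables do not carry over. Pictures are saved under pics/ and viewed, about 8 in all and at most 12, crops included, and the job is handed in when it is done.

Besides the shell and the picture viewer there is one more tool, called as a command line: name --pt "numbers of a row" for each row, then --argument value for the rest. step_arm: Moves the arm, as the interface text tells. Its arguments: {"type":"object","properties":{"targets":{"type":"array"},"grip_force":{"type":"number"}},"required":["targets"]}

```bash
mkdir -p pics; cat > h.py <<'E'
from rig import *
import numpy as np, cv2
from scipy.spatial.transform import Rotation as R
def rot(a):
    a=np.array(a,float)
    return a if a.shape==(3,3) else R.from_quat(a).as_matrix()
def ray(c,u,v):
    f=200/np.tan(np.radians(c['fovy'])/2)
    K=np.array([[f,0,c['cx']],[0,f,c['cy']],[0,0,1]])
    d=c.get('distortion')
    p=np.array([(u-c['cx'])/f,(v-c['cy'])/f])
    return rot(c['attitude'])@np.array([p[0],-p[1],-1.]), np.array(c['xyz'])
def atz(c,u,v,z):
    r,o=ray(c,u,v); return o+r*(z-o[2])/r[2]
def atd(c,u,v,d):
    r,o=ray(c,u,v); return o+r*d
E
python3 - <<'E'
from h import *
s=observe(); print({k:np.round(v,3) for k,v in s.items()})
for n in ['top','scene']:
    im,d=camera(n); c=calibration(n); print(n,c)
    cv2.imwrite(f'pics/{n}0.png',im[:,:,::-1])
    for t in (['gift_box','seal','rail_mouth','back_stop','foot','seal_spot','pedal_pad','pedal_hinge','press','red_ribbon','masking_roll','clear_roll','board_top']):
        r=tip_of(n,t)
        for q in r[:1]:
            u,v=q['pixel']; dd=d[int(np.clip(v,0,399)),int(np.clip(u,0,639))]
            print(t,round(q['confidence'],2),np.round([u,v]),dd,np.round(atd(c,u,v,dd),3))
E
```

```text
{'clock': np.float64(0.0), 'joint_pos': array([ 1.056,  0.151,  1.438,  0.   ,  1.554, -0.134]), 'joint_velocities': array([ 0.001, -0.001,  0.001,  0.001,  0.001, -0.   ]), 'tau': array([ 1.0000e-03, -7.1303e+01, -5.7088e+01, -0.0000e+00,  9.0000e-03,
        0.0000e+00]), 'ee_pos': array([0.214, 0.534, 0.231]), 'tcp_rot': array([ 0.828,  0.561, -0.001,  0.   ]), 'contact_force': array([-0.251,  0.096, -0.256]), 'wrist_torque': array([ 0.009, -0.059,  0.053]), 'opening': np.float64(0.085)}
top {'fovy': 50.25869890692601, 'cx': 323.465723722048, 'cy': 198.71312154516804, 'xyz': array([0.22441138, 0.04060638, 1.45588001]), 'attitude': array([ 0.06283668, -0.06178274, -0.69900455,  0.70966688])}
gift_box 0.71 [210. 169.] 1.4316356 [0.568 0.428 0.064]
seal 0.81 [405. 202.] 1.3813956 [ 0.46  -0.22   0.094]
rail_mouth 0.78 [322. 202.] 1.40366 [0.462 0.05  0.072]
seal_spot 0.98 [304. 196.] 1.263312 [0.452 0.1   0.213]
pedal_pad 0.74 [266. 200.] 1.3485754 [0.455 0.227 0.128]
pedal_hinge 0.56 [268. 173.] 1.3889606 [0.547 0.228 0.103]
press 0.57 [326. 200.] 1.4022075 [0.466 0.036 0.075]
red_r
[... 367 characters left out ...]
  0.75206665])}
gift_box 0.68 [416. 255.] 1.3701813 [ 0.433 -0.277  0.075]
seal 0.76 [396. 236.] 1.4119829 [ 0.469 -0.202  0.094]
rail_mouth 0.81 [323. 222.] 1.5023351 [0.457 0.047 0.073]
back_stop 0.67 [304. 217.] 1.527325 [0.458 0.116 0.072]
foot 0.63 [326. 223.] 1.5096357 [0.466 0.042 0.068]
seal_spot 0.62 [312. 209.] 1.5581489 [0.505 0.113 0.077]
pedal_pad 0.65 [274. 197.] 1.5287185 [0.45  0.226 0.126]
pedal_hinge 0.81 [288. 192.] 1.6125605 [0.539 0.224 0.095]
press 0.72 [328. 228.] 1.4780939 [0.438 0.019 0.074]
red_ribbon 0.58 [393. 274.] 1.2872907 [ 0.313 -0.242  0.085]
masking_roll 0.67 [213. 211.] 1.5663794 [0.358 0.422 0.061]
clear_roll 0.82 [246. 182.] 1.6811363 [0.54  0.402 0.085]
```

```bash
python3 - <<'E'
import cv2
a=cv2.imread('pics/top0.png')[120:290,170:500]
cv2.imwrite('pics/topc.png',cv2.resize(a,None,fx=2.4,fy=2.4,interpolation=cv2.INTER_CUBIC))
E
```

```text
(no output)
```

View pics/topc.png

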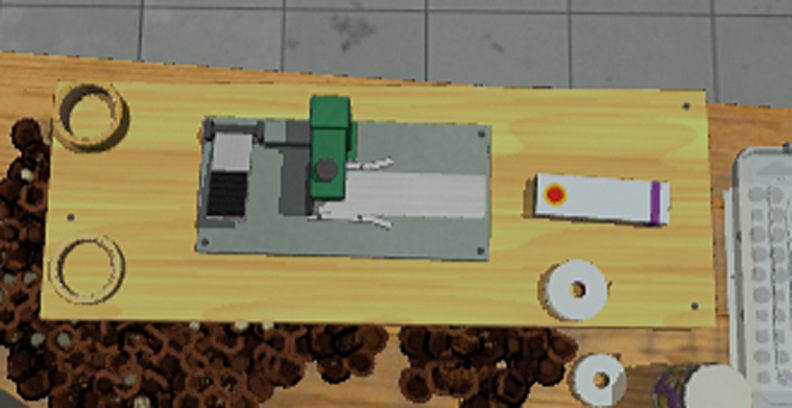

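View pics/scene0.png

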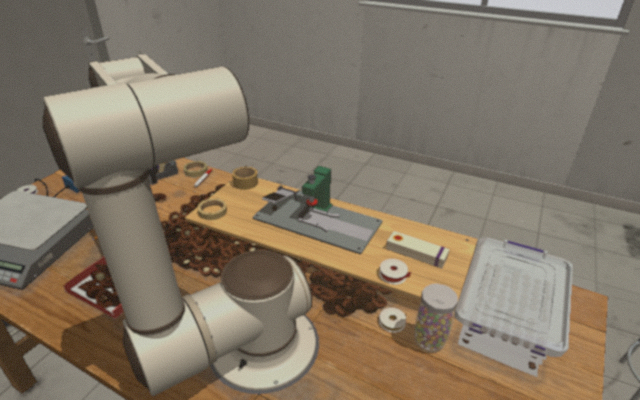

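The top crop shows the press at the left-centre with its rails opening toward the right. The box is at about crop (600,198) with its seal end toward the press. The ribbon spool is near (577,290) and the two tape rolls are at the far left. In the scene view, the box is at about (416,250) and the press at about (318,210). I'll lift, turn the tool x onto world x and go above the box.

step_arm --pt "0 0 -20 0 0 8.5 -1" --pt "0 0 -20 0 0 8.5 -1" --pt "0 0 -20 0 0 8.5 -1" --pt "0 0 -20 0 0 8.5 -1" --pt "0 0 -20 0 0 8.5 -1" --pt "0 0 -20 0 0 8.5 -1" --pt "0 0 0 0 0 8.5 -1" --pt "0 0 0 0 0 8.5 -1"

```text
clock: 2.2
ee_pos: [0.2138, 0.5339, 0.3519]
tcp_rot: [1.0, -0.001, 0.0, -0.0]
contact_force: [0.4, 0.5, 0.3]
opening: 0.0856
```

step_arm --pt "15 45 0 0 0 0 -1" --pt "15 45 0 0 0 0 -1" --pt "15 45 0 0 0 0 -1" --pt "15 45 0 0 0 0 -1" --pt "15 45 0 0 0 0 -1" --pt "15 45 0 0 0 0 -1" --pt "15 45 0 0 0 0 -1" --pt "15 45 0 0 0 0 -1"

```text
clock: 3.0
ee_pos: [0.3348, 0.1724, 0.3515]
tcp_rot: [1.0, 0.002, 0.0, -0.0]
contact_force: [1.5, -0.1, -0.4]
opening: 0.0849
```

```bash
python3 - <<'E'
from h import *
s=observe(); print(s['clock'],s['ee_pos'],s['tcp_rot'])
c=calibration('wrist'); print(c)
im,d=camera('wrist'); cv2.imwrite('pics/w0.png',im[:,:,::-1])
E
```

```text
3.0 [0.33477555 0.17242657 0.35151784] [ 9.99998235e-01  1.83388658e-03  4.04260144e-04 -6.45643929e-05]
{'fovy': 65.91609505476438, 'cx': 315.75775894521536, 'cy': 197.8179093725596, 'xyz': array([0.33590503, 0.25347845, 0.4935388 ]), 'attitude': array([-1.59926783e-01, -3.05999566e-04,  1.66816255e-03,  9.87127422e-01])}
```

View pics/w0.png

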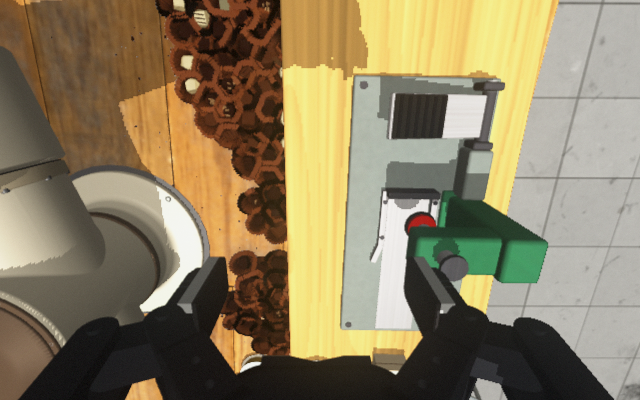

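The wrist view shows the press: the plate's left edge runs from (355,75) to (343,328), the pedal pad is at about (418,116), the back stop near (410,193) and the red foot at (422,223). I'll measure the press from the plate edges and depth.

```bash
python3 - <<'E'
from h import *
c=calibration('wrist'); im,d=camera('wrist')
for n,(u,v),z in [('TL',(355,75),.072),('BL',(343,328),.072),('TR',(500,80),.072)]: print(n,np.round(atz(c,u,v,z),4))
for t in ['rail_mouth','back_stop','foot','seal_spot','pedal_pad','pedal_hinge','press']:
    for q in tip_of('wrist',t)[:1]:
        u,v=q['pixel']; dd=d[int(v),int(u)]; print(t,round(q['confidence'],2),np.round([u,v]),np.round(atd(c,u,v,dd),4))
# bed plane points & rails by depth
f=200/np.tan(np.radians(c['fovy'])/2); V,U=np.mgrid[0:400,0:640]
P=np.stack([(U-c['cx'])/f,-(V-c['cy'])/f,-np.ones(U.shape)],-1)@rot(c['attitude']).T*d[...,None]+c['xyz']
np.save('P.npy',P)
z=P[...,2]
m=(abs(z-.072)<.004)&(V<330)&(U>330)&(U<520)&(P[...,1]>-.1)
g=im.astype(int); m&=(abs(g[...,0]-g[...,2])<40)
print('bed',m.sum(),np.percentile(P[m],[1,50,99],axis=0).round(4))
m2=m.astype(np.uint8)
# left edge line fit
ys=[];xs=[]
for v in range(90,325,4):
    k=np.where(m[v])[0]
    if len(k): xs.append(P[v,k[0],0]); ys.append(P[v,k[0],1])
p=np.polyfit(ys,xs,1); r=np.array(xs)-np.polyval(p,ys); ok=abs(r)<.003; p=np.polyfit(np.array(ys)[ok],np.array(xs)[ok],1)
print('left edge x=',p,ok.sum(),len(xs))
# rails: height .080-.084, back stop .094-.1
for lo,hi in [(.079,.085),(.094,.101)]:
    k=(z>lo)&(z<hi)&(V<330)&(U>340)&(U<480)
    print(lo,k.sum(),np.percentile(P[k],[2,50,98],axis=0).round(4))
E
```

```text
TL [0.3887 0.2712 0.072 ]
BL [ 0.3835 -0.1238  0.072 ]
TR [0.5741 0.2648 0.072 ]
rail_mouth 0.85 [401. 244.] [0.467  0.0333 0.0718]
back_stop 0.56 [409. 192.] [0.4635 0.1235 0.0971]
foot 0.65 [417. 220.] [0.4638 0.1001 0.1386]
seal_spot 0.65 [411. 214.] [0.4564 0.1072 0.138 ]
pedal_pad 0.56 [421. 114.] [0.4598 0.2262 0.1247]
pedal_hinge 0.62 [485. 108.] [0.5462 0.2319 0.0988]
press 0.71 [398. 246.] [0.4639 0.0292 0.0721]
bed 17505 [[ 0.3819 -0.0953  0.0694]
 [ 0.4353  0.1369  0.0714]
 [ 0.5618  0.2748  0.0736]]
left edge x= [0.01560171 0.38040239] 57 57
0.079 954 [[0.4235 0.0204 0.0791]
 [0.473  0.1011 0.0812]
 [0.5368 0.2623 0.0846]]
0.094 1030 [[0.438  0.0942 0.0944]
 [0.5298 0.1516 0.0979]
 [0.5448 0.2507 0.1009]]
```

step_arm --pt "12 48 0 0 0 0 -1" --pt "12 48 0 0 0 0 -1" --pt "12 48 0 0 0 0 -1" --pt "12 48 0 0 0 0 -1" --pt "12 48 0 0 0 0 -1" --pt "12 48 0 0 0 0 -1" --pt "12 48 0 0 0 0 -1" --pt "12 48 0 0 0 0 -1"

```text
clock: 4.25
ee_pos: [0.4323, -0.2086, 0.3512]
tcp_rot: [1.0, 0.002, 0.0, 0.0]
contact_force: [0.3, 0.9, 0.2]
opening: 0.0857
```

step_arm --pt "15 50 0 0 0 0 -1" --pt "10 40 0 0 0 0 -1" --pt "0 20 0 0 0 0 -1" --pt "0 0 0 0 0 0 -1" --pt "0 0 0 0 0 0 -1"

```text
clock: 4.75
ee_pos: [0.4567, -0.3142, 0.3511]
tcp_rot: [1.0, 0.002, -0.0, -0.0]
contact_force: [0.4, -0.0, 0.5]
opening: 0.0858
```

```bash
cat >> h.py <<'E'
def cloud(n):
    c=calibration(n); im,d=camera(n)
    f=200/np.tan(np.radians(c['fovy'])/2); V,U=np.mgrid[0:400,0:640]
    P=np.stack([(U-c['cx'])/f,-(V-c['cy'])/f,-np.ones(U.shape)],-1)@rot(c['attitude']).T*d[...,None]+c['xyz']
    return c,im,d,P
E
python3 - <<'E'
from h import *
s=observe(); print(s['clock'],s['ee_pos'],s['tcp_rot'])
c,im,d,P=cloud('wrist'); cv2.imwrite('pics/w1.png',im[:,:,::-1])
r=trace('wrist','gift_box'); print([ (round(q['confidence'],2),q['box']) for q in r])
for t in ['gift_box','seal','red_ribbon']:
    for q in tip_of('wrist',t)[:1]:
        u,v=q['pixel']; v=min(v,399);print(t,q['confidence'],u,v,atd(c,u,v,d[int(v),int(u)]))
m=r[0]['pixels']&(abs(P[...,2]-.096)<.006)
print(m.sum(),P[m].mean(0),P[m][:,:2].min(0),P[m][:,:2].max(0))
print(cv2.minAreaRect(np.float32(P[m][:,:2]*1000)))
E
```

```text
4.75 [ 0.45674973 -0.31419317  0.35114165] [ 9.99997852e-01  2.04459781e-03 -2.08248643e-04 -2.67055255e-04]
[(0.64, [292.2, 49.7, 57.5, 148.1])]
gift_box 0.55 315.5 127.1 [ 0.45738641 -0.27132181  0.09520009]
seal 0.69 322.1 70.7 [ 0.46503391 -0.20529089  0.095757  ]
red_ribbon 0.67 225.5 97.5 [ 0.33699303 -0.23644519  0.0601274 ]
6324 [ 0.46243074 -0.26491688  0.095377  ] [ 0.4302814  -0.36195373] [ 0.49460272 -0.18163646]
((462.0574035644531, -271.669921875), (179.603271484375, 56.01496505737305), 86.7246322631836)
```

View pics/w1.png

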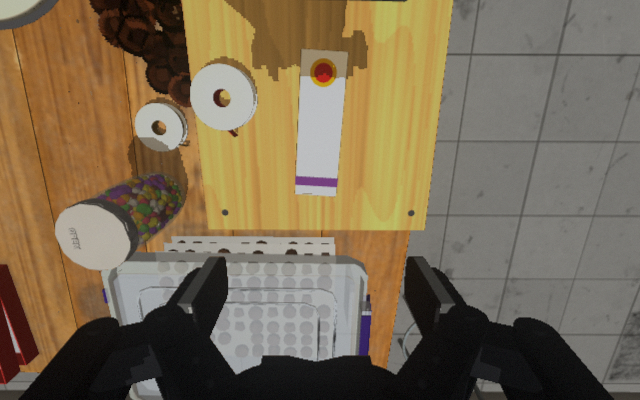

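The box is centred at (0.462, -0.272) and yawed -3.3°. The measured size (180x56 mm) and top height (0.0955) match the given ones. The grasp will be 40 mm behind its middle.

step_arm --pt "3 -2.5 0 0 0 3.5 -1" --pt "0 0 45 0 0 0 -1" --pt "0 0 45 0 0 0 -1" --pt "0 0 45 0 0 0 -1" --pt "0 0 45 0 0 0 -1" --pt "0 0 30 0 0 0 -1" --pt "0 0 20 0 0 0 -1" --pt "0 0 0 0 0 0 -1"

```text
clock: 5.8
ee_pos: [0.4585, -0.3113, 0.1191]
tcp_rot: [1.0, -0.029, -0.002, -0.001]
contact_force: [0.4, -1.4, 1.0]
opening: 0.0851
```

step_arm --pt "0 0 20 0 0 0 -1" --pt "0 0 20 0 0 0 -1" --pt "0 0 15 0 0 0 -1" --pt "0 0 0 0 0 0 -1" --pt "0 0 0 0 0 0 -1"

```text
clock: 6.3
ee_pos: [0.4599, -0.3129, 0.0679]
tcp_rot: [1.0, -0.029, 0.001, 0.001]
contact_force: [-1.0, 0.5, 0.5]
opening: 0.0856
```

step_arm --grip_force 40 --pt "0 0 5 0 0 0 -1" --pt "0 0 0 0 0 0 1" --pt "0 0 0 0 0 0 1" --pt "0 0 0 0 0 0 1" --pt "0 0 0 0 0 0 1" --pt "0 0 0 0 0 0 1" --pt "0 0 0 0 0 0 1" --pt "0 0 0 0 0 0 1"

```text
clock: 7.1
ee_pos: [0.4595, -0.3128, 0.0619]
tcp_rot: [1.0, -0.029, 0.0, 0.0]
contact_force: [-1.1, 1.0, 6.1]
opening: 0.0553
```

step_arm --pt "0 0 0 0 0 0 1" --pt "0 0 -10 0 0 0 1" --pt "0 0 -15 0 0 0 1" --pt "0 0 -10 0 0 0 1" --pt "0 0 0 0 0 0 1" --pt "0 0 0 0 0 0 1"

```text
clock: 7.7
ee_pos: [0.4593, -0.3126, 0.0963]
tcp_rot: [1.0, -0.029, 0.0, 0.0]
contact_force: [0.6, 0.4, -2.3]
opening: 0.0556
```

```bash
python3 - <<'E'
from h import *
s=observe(); print(s['clock'],s['ee_pos'],s['tcp_rot'],s['opening'],R.from_quat(s['tcp_rot']).as_matrix()[:,0])
c,im,d,P=cloud('wrist'); cv2.imwrite('pics/w2.png',im[:,:,::-1])
r=trace('wrist','gift_box')
for q in r: print(q['confidence'],q['box'])
m=r[0]['pixels']; z=P[...,2][m]; k=P[m][abs(z-np.median(z))<.012]
# top plane fit
A=np.c_[k[:,:2],np.ones(len(k))]; p=np.linalg.lstsq(A,k[:,2],rcond=None)[0]; print('plane',p,np.median(k,axis=0), k.min(0),k.max(0))
k2=k[abs(A@p-k[:,2])<.002]
print(cv2.minAreaRect(np.float32(k2[:,:2]*1000)),len(k2))
E
```

```text
7.7 [ 0.45932475 -0.31264238  0.09627283] [ 9.99580383e-01 -2.89663016e-02  3.28296728e-05  9.74073513e-05] 0.05556313069581738 [ 9.98321905e-01 -5.79082873e-02  7.12748553e-05]
0.71 [223.3, 1.7, 184.7, 368.2]
plane [-0.0011586   0.00034909  0.13038759] [ 0.46346883 -0.25413752  0.129754  ] [ 0.43067975 -0.3478295   0.11834803] [ 0.49463766 -0.20226781  0.13287022]
((462.641357421875, -275.00811767578125), (142.8240966796875, 56.1945915222168), 86.75791931152344) 53827
```

View pics/w2.png

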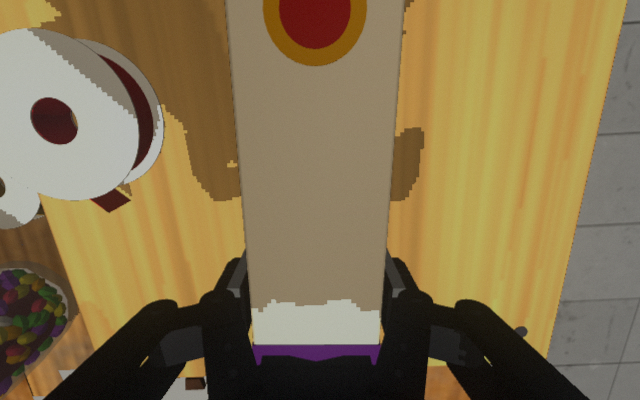

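The box is held level, and its sides and seal are visible. I'll get the rail line more exactly from the earlier press view (w0).

```bash
python3 - <<'E'
import numpy as np, cv2
P=np.load('P.npy'); im=cv2.imread('pics/w0.png')
o=np.array([.469,.027]); a=-.0156; ey=np.array([-np.sin(a),np.cos(a)]); ex=np.array([np.cos(a),np.sin(a)])
q=P[...,:2]-o; X=(q@ex)*1000; Y=(q@ey)*1000; Z=P[...,2]*1000-60
for v in list(range(186,262,5)):
    k=np.arange(362,448); s=(Z[v,k]>18)&(Z[v,k]<32)
    print(v,[(int(u),round(X[v,u],1),round(Y[v,u],1),round(Z[v,u],1)) for u in k[s]][:3],'..',[(int(u),round(X[v,u],1)) for u in k[s]][-1:])
cv2.imwrite('pics/w0c.png',cv2.resize(im[170:280,340:480],None,fx=5,fy=5,interpolation=cv2.INTER_NEAREST))
E
```

```text
186 [(381, np.float64(-41.0), np.float64(98.9), np.float64(19.6)), (382, np.float64(-39.9), np.float64(99.3), np.float64(21.2)), (383, np.float64(-38.4), np.float64(99.2), np.float64(20.7))] .. [(447, np.float64(51.2))]
191 [(381, np.float64(-40.7), np.float64(92.0), np.float64(21.1)), (382, np.float64(-39.3), np.float64(91.9), np.float64(20.8)), (383, np.float64(-37.8), np.float64(91.9), np.float64(20.6))] .. [(447, np.float64(52.2))]
196 [(381, np.float64(-40.1), np.float64(84.6), np.float64(21.0)), (382, np.float64(-39.2), np.float64(85.3), np.float64(23.0)), (383, np.float64(-37.7), np.float64(85.2), np.float64(22.7))] .. [(447, np.float64(53.9))]
201 [(380, np.float64(-40.9), np.float64(77.1), np.float64(20.7)), (381, np.float64(-39.2), np.float64(76.8), np.float64(19.8)), (382, np.float64(-38.3), np.float64(77.5), np.float64(22.0))] .. [(447, np.float64(53.9))]
206 [(380, np.float64(-40.6), np.float64(70.1), np.float64(22.3)), (381, np.float64(-39.0), np.float64(69.8), np.float64(21.5)), (382, np.float64(-37.6), np.float64(69.8), np.float64(21.4))] .. [(447, np.float64(54.0))]

[... 1520 characters left out ...]
382, np.float64(-33.0))]
246 [(373, np.float64(-45.1), np.float64(4.8), np.float64(18.2)), (374, np.float64(-44.3), np.float64(6.4), np.float64(21.2)), (375, np.float64(-42.8), np.float64(6.4), np.float64(21.3))] .. [(378, np.float64(-38.1))]
251 [(371, np.float64(-47.8), np.float64(-3.1), np.float64(19.2)), (372, np.float64(-46.6), np.float64(-2.2), np.float64(20.9)), (373, np.float64(-45.3), np.float64(-1.7), np.float64(21.7))] .. [(377, np.float64(-39.1))]
256 [(369, np.float64(-50.1), np.float64(-11.7), np.float64(19.0)), (370, np.float64(-49.1), np.float64(-10.5), np.float64(21.2)), (371, np.float64(-47.6), np.float64(-10.3), np.float64(21.4))] .. [(375, np.float64(-41.8))]
261 [] .. []
```

View pics/w0c.png

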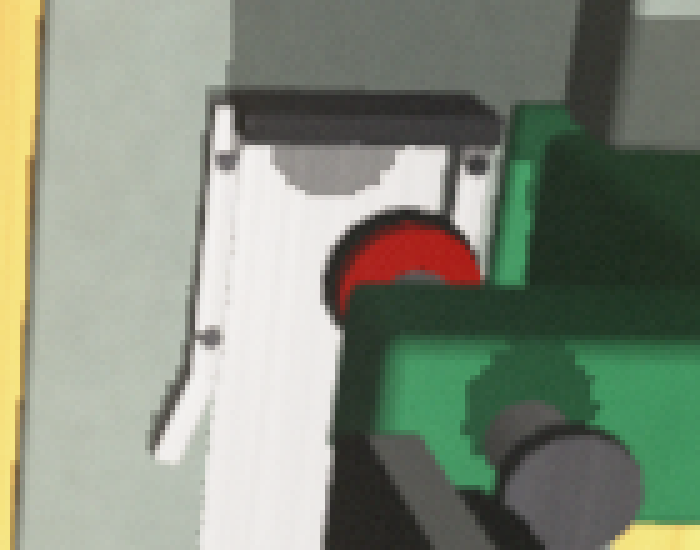

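Rail line: inner face at press x ≈ -32 in my estimate, so the press origin is about (0.468, 0.027) with yaw -0.9°. The crop shows the mouths' kink at y≈11 mm, as specified. I'll align and move to just before the mouth.

step_arm --pt "0 0 0 0 0 -2.4 1" --pt "1 -20 0 0 0 0 1" --pt "1 -35 0 0 0 0 1" --pt "0 -35 0 0 0 0 1" --pt "0 -35 0 0 0 0 1" --pt "0 -35 0 0 0 0 1" --pt "0 -24 0 0 0 0 1" --pt "0 0 0 0 0 0 1"

```text
clock: 8.6
ee_pos: [0.4638, -0.1256, 0.096]
tcp_rot: [1.0, -0.007, -0.0, -0.0]
contact_force: [0.1, -0.3, -1.8]
opening: 0.0556
```

step_arm --pt "0 0 0 0 0 0 1" --pt "0 0 10 0 0 0 1" --pt "0 0 8 0 0 0 1" --pt "0 0 2 0 0 0 1" --pt "0 0 0 0 0 0 1" --pt "0 0 0 0 0 0 1"

```text
clock: 9.2
ee_pos: [0.4643, -0.1289, 0.0763]
tcp_rot: [1.0, -0.008, -0.0, -0.0]
contact_force: [-0.7, -0.6, -1.6]
opening: 0.0555
```

```bash
python3 - <<'E'
from h import *
s=observe(); print(s['clock'],s['ee_pos'],s['opening'],s['contact_force'],R.from_quat(s['tcp_rot']).as_matrix()[:,0])
c,im,d,P=cloud('wrist'); cv2.imwrite('pics/w3.png',im[:,:,::-1])
r=trace('wrist','gift_box')[0]['pixels']; z=P[...,2][r]; k=P[r][abs(z-np.median(z))<.004]; print(np.median(z),cv2.minAreaRect(np.float32(k[:,:2]*1000)))
c,im2,d,P=cloud('top')
r=trace('top','gift_box')
for q in r: print(q['confidence'],q['box'])
m=r[0]['pixels']; k=P[m]; k=k[abs(k[:,2]-.11)<.008]; print(cv2.minAreaRect(np.float32(k[:,:2]*1000)))
b=cv2.resize(im2[150:250,240:400],None,fx=4,fy=4,interpolation=cv2.INTER_CUBIC)
a=cv2.resize(im[:, :],None,fx=.7,fy=.7)[:200]
o=np.zeros((600,640,3),np.uint8); o[:400]=b; o[400:,:448]=a
cv2.imwrite('pics/c3.png',o[:,:,::-1])
E
```

```text
9.2 [ 0.46430976 -0.12894875  0.07628177] 0.055501888679732894 [-0.66211699 -0.58174433 -1.59725951] [ 9.99864825e-01 -1.64400828e-02 -2.34126704e-04]
0.10979677004392202 ((466.05816650390625, -91.31260681152344), (142.75491333007812, 57.26518630981445), 89.09673309326172)
0.7 [336.4, 191.2, 55.8, 21.0]
((463.5375061035156, -86.66295623779297), (176.87115478515625, 54.53388977050781), 89.21134185791016)
```

View pics/c3.png

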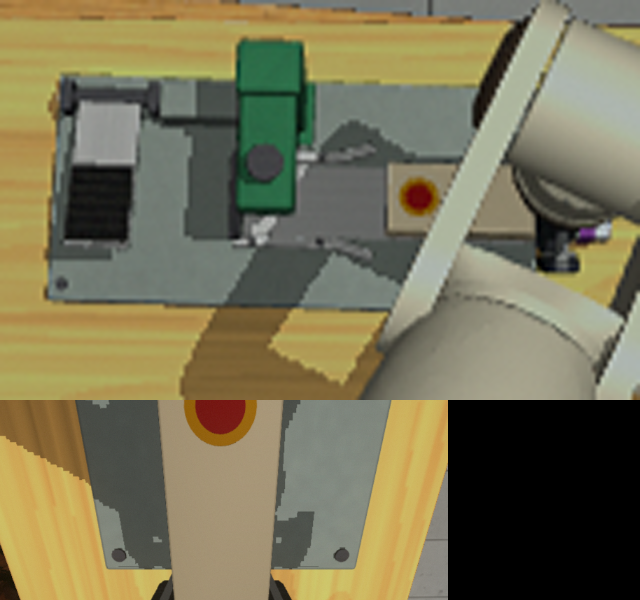

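```bash
python3 - <<'E'
from h import *
c,im,d,P=cloud('wrist')
g=im.astype(int); V,U=np.mgrid[0:400,0:640]
m=(abs(P[...,2]-.072)<.005)&(g[...,0]-g[...,2]<35)&(V<238)
L=[];Rr=[]
for v in range(20,236,6):
    k=np.where(m[v])[0]; L.append(atz(c,k[0]-.5,v,.072)[:2]);Rr.append(atz(c,k[-1]+.5,v,.072)[:2])
for E,x0 in ((np.array(L),-.088),(np.array(Rr),.102)):
    p=np.polyfit(E[:,1],E[:,0],1); r=E[:,0]-np.polyval(p,E[:,1]); ok=abs(r)<.003; p=np.polyfit(E[ok,1],E[ok,0],1)
    print(p,ok.sum(),'origin x at y=-.091:',np.polyval(p,-.091)-x0, 'at .027', np.polyval(p,.027)-x0)
r=trace('wrist','gift_box')[0]['pixels']
for v in (40,100,160,220,280):
    k=np.where(r[v])[0]; a=atz(c,k[0]-.5,v,.11);b=atz(c,k[-1]+.5,v,.11); print(v,a.round(4),b.round(4),'mid',((a+b)/2).round(4))
E
```

```text
[0.01514442 0.38178473] 36 origin x at y=-.091: 0.46840659018001896 at .027 0.47019363172619877
[0.01601116 0.56783464] 36 origin x at y=-.091: 0.46437762804710603 at .027 0.46626694485996434
40 [ 0.4395 -0.0307  0.11  ] [ 0.4946 -0.0316  0.11  ] mid [ 0.467  -0.0312  0.11  ]
100 [ 0.4392 -0.0488  0.11  ] [ 0.4946 -0.0497  0.11  ] mid [ 0.4669 -0.0493  0.11  ]
160 [ 0.4386 -0.0692  0.11  ] [ 0.4945 -0.0701  0.11  ] mid [ 0.4665 -0.0697  0.11  ]
220 [ 0.4382 -0.0923  0.11  ] [ 0.4941 -0.0932  0.11  ] mid [ 0.4662 -0.0927  0.11  ]
280 [ 0.4378 -0.1187  0.11  ] [ 0.494  -0.1196  0.11  ] mid [ 0.4659 -0.1191  0.11  ]
```

Box mid-line x 0.4662 against the press line 0.4664, parallel. I'll slide it in.

step_arm --pt "0 -10 0 0 0 0 1" --pt "0 -15 0 0 0 0 1" --pt "0 -15 0 0 0 0 1" --pt "0 -15 0 0 0 0 1" --pt "0 -10 0 0 0 0 1" --pt "0 0 0 0 0 0 1"

```text
clock: 10.1
ee_pos: [0.4653, -0.0622, 0.0764]
tcp_rot: [1.0, -0.007, 0.0, -0.0]
contact_force: [-0.3, -0.9, -1.6]
opening: 0.0553
```

step_arm --pt "0 -10 0 0 0 0 1" --pt "0 -15 0 0 0 0 1" --pt "0 -10 0 0 0 0 1" --pt "0 -5 0 0 0 0 1" --pt "0 0 0 0 0 0 1"

```text
clock: 10.6
ee_pos: [0.466, -0.0233, 0.0763]
tcp_rot: [1.0, -0.008, -0.0, 0.0]
contact_force: [0.0, 0.5, -1.9]
opening: 0.0552
```

step_arm --pt "0 0 1 0 0 0 1" --pt "0 -3 1 0 0 0 1" --pt "0 -2 0 0 0 0 1" --pt "0 0 0 0 0 0 1"

```text
clock: 11.0
ee_pos: [0.466, -0.0187, 0.0742]
tcp_rot: [1.0, -0.008, -0.0, 0.0]
contact_force: [0.0, 0.4, -2.2]
opening: 0.0557
```

step_arm --pt "0 -2 0 0 0 0 1" --pt "0 0 0 0 0 0 1"

```text
clock: 11.2
ee_pos: [0.4661, -0.0166, 0.0743]
tcp_rot: [1.0, -0.008, -0.0, 0.0]
contact_force: [0.2, -0.4, -1.7]
opening: 0.0555
```

step_arm --pt "0 -1.5 0 0 0 0 1" --pt "0 0 0 0 0 0 1"

```text
clock: 11.4
ee_pos: [0.4661, -0.0151, 0.0743]
tcp_rot: [1.0, -0.008, -0.0, 0.0]
contact_force: [-0.9, 0.6, -1.8]
opening: 0.0556
```

step_arm --pt "0 -1.5 0 0 0 0 1" --pt "0 0 0 0 0 0 1"

```text
clock: 11.6
ee_pos: [0.4661, -0.0136, 0.0743]
tcp_rot: [1.0, -0.008, -0.0, 0.0]
contact_force: [-0.1, -0.6, -2.8]
opening: 0.0552
```

step_arm --pt "0 -1.5 0 0 0 0 1" --pt "0 0 0 0 0 0 1"

```text
clock: 11.8
ee_pos: [0.4662, -0.0121, 0.0743]
tcp_rot: [1.0, -0.008, -0.0, 0.0]
contact_force: [0.3, -0.4, -1.7]
opening: 0.0555
```

step_arm --pt "0 -1.5 0 0 0 0 1" --pt "0 0 0 0 0 0 1"

```text
clock: 12.0
ee_pos: [0.4662, -0.0106, 0.0743]
tcp_rot: [1.0, -0.008, -0.0, 0.0]
contact_force: [-0.1, 0.2, -1.9]
opening: 0.0552
```

step_arm --pt "0 -1.5 0 0 0 0 1" --pt "0 0 0 0 0 0 1"

```text
clock: 12.2
ee_pos: [0.4662, -0.0105, 0.0745]
tcp_rot: [1.0, -0.008, -0.0, 0.001]
contact_force: [-2.4, -14.9, 0.3]
opening: 0.0551
```

step_arm --pt "0 -1.5 0 0 0 0 1" --pt "0 0 0 0 0 0 1"

```text
clock: 12.4
ee_pos: [0.4662, -0.0104, 0.0746]
tcp_rot: [1.0, -0.008, -0.0, 0.003]
contact_force: [-5.9, -30.2, 1.8]
opening: 0.0551
```

```bash
python3 - <<'E'
from h import *
c,im,d,P=cloud('wrist'); 
for t in ('seal','gift_box','back_stop'):
    for q in tip_of('wrist',t)[:1]:
        u,v=q['pixel']; print(t,q,atd(c,u,v,d[int(v),int(u)]))
im2,_=camera('scene'); b=cv2.resize(im2[150:270,230:390],None,fx=4,fy=4,interpolation=cv2.INTER_CUBIC)
o=np.zeros((600,800,3),np.uint8); o[:320,:512]=cv2.resize(im,(512,320)); o[320:,:373]=cv2.resize(b,(373,280));
c3,_=camera('top'); o[320:,373:]=cv2.resize(c3[150:250,240:392],(427,280),interpolation=cv2.INTER_CUBIC)
cv2.imwrite('pics/c4.png',o[:,:,::-1])
E
```

```text
gift_box {'pixel': [314.6, 184.8], 'confidence': 0.7} [0.46805596 0.03989974 0.10841928]
```

View pics/c4.png

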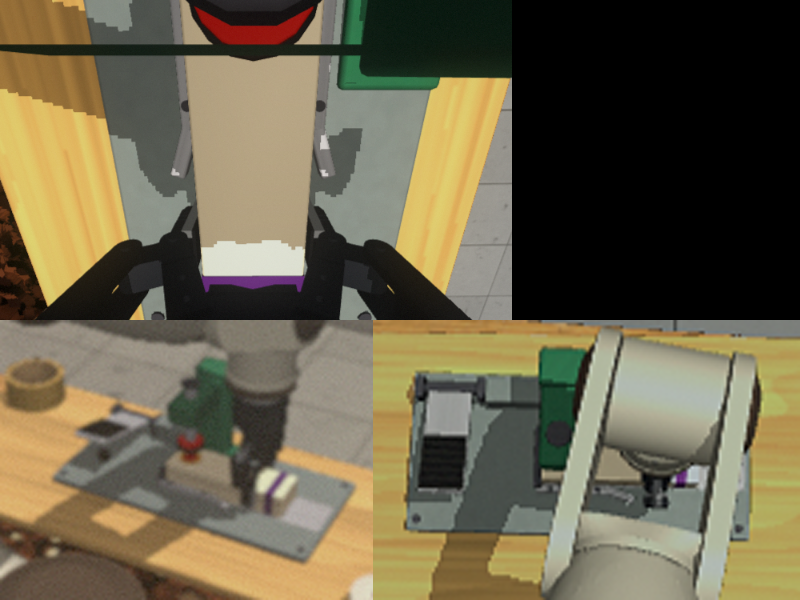

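It's home. The force rose to 30 N with no further motion, and the wrist view shows the box centred between the rails. I'll relieve the push, settle the box on the bed, let go and lift.

step_arm --pt "0 2.5 0 0 0 0 1" --pt "0 0 0.5 0 0 0 1" --pt "0 0 0.5 0 0 0 1" --pt "0 0 0 0 0 0 1"

```text
clock: 13.1
ee_pos: [0.4663, -0.0105, 0.0739]
tcp_rot: [1.0, -0.008, 0.0, 0.0]
contact_force: [-5.5, -5.7, 9.6]
opening: 0.0559
```

step_arm --pt "0 0 0 0 0 0 -1" --pt "0 0 0 0 0 0 -1" --pt "0 0 0 0 0 0 -1" --pt "0 0 0 0 0 0 -1" --pt "0 0 0 0 0 0 -1"

```text
clock: 13.6
ee_pos: [0.4662, -0.0102, 0.0732]
tcp_rot: [1.0, -0.008, -0.0, -0.0]
contact_force: [0.5, -0.0, -0.3]
opening: 0.0855
```

step_arm --pt "0 0 -20 0 0 0 -1" --pt "0 0 -20 0 0 0 -1" --pt "0 10 -20 0 0 0 -1" --pt "0 20 -30 0 0 0 -1" --pt "0 20 -40 0 0 0 -1" --pt "0 20 -40 0 0 0 -1" --pt "0 0 -30 0 0 0 -1" --pt "0 0 0 0 0 0 -1"

```text
clock: 14.4
ee_pos: [0.4661, -0.0811, 0.2773]
tcp_rot: [1.0, -0.009, 0.003, 0.001]
contact_force: [-0.1, 0.0, 0.8]
opening: 0.0854
```

```bash
python3 - <<'E'
from h import *
s=observe(); print(s['clock'],s['ee_pos'],s['opening'])
c,im,d,P=cloud('wrist'); cv2.imwrite('pics/w5.png',im[:,:,::-1])
r=trace('wrist','gift_box')[0]['pixels']; k=P[r]; k=k[abs(k[:,2]-.108)<.004]; print(np.median(k,0),cv2.minAreaRect(np.float32(k[:,:2]*1000)))
A=np.c_[k[:,:2],np.ones(len(k))]; print(np.linalg.lstsq(A,k[:,2],rcond=None)[0])
E
```

```text
14.4 [ 0.46610396 -0.08105226  0.27728944] 0.08540522923795163
[0.46767312 0.01782607 0.10730483] ((467.7326965332031, 9.94976806640625), (138.84274291992188, 56.36003875732422), 89.32024383544922)
[-0.00077881 -0.00174218  0.10768615]
```

View pics/w5.png

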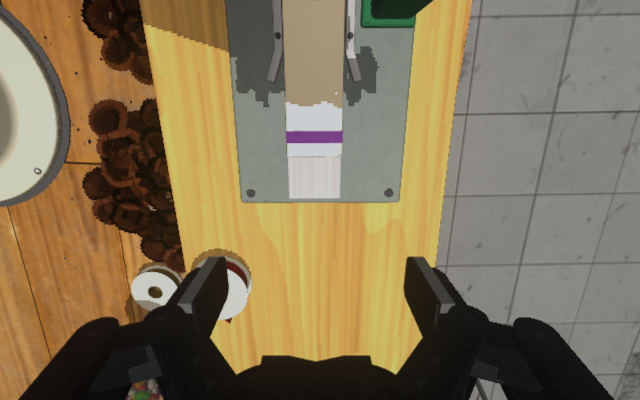

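```bash
python3 - <<'E'
from h import *
c,im,d,P=cloud('wrist')
for v in range(140,212,6): print(v,P[v,315].round(4),im[v,315])
P0=np.load('P.npy'); w=cv2.imread('pics/w0.png').astype(int)
m=(w.max(2)<75); V,U=np.mgrid[0:400,0:640]; m&=(U>388)&(U<450)&(V>92)&(V<142)&(P0[...,2]>.11)
print(m.sum(),cv2.minAreaRect(np.float32(P0[m][:,:2]*1000)),P0[m].mean(0),P0[m].min(0),P0[m].max(0))
E
```

```text
140 [ 0.4664 -0.0412  0.1086] [120  66 135]
146 [ 0.4663 -0.0474  0.1065] [204 207 209]
152 [ 0.4662 -0.0532  0.108 ] [202 205 206]
158 [ 0.4659 -0.0666  0.0704] [167 167 155]
164 [ 0.4658 -0.0733  0.0715] [198 194 190]
170 [ 0.4657 -0.0799  0.0727] [198 194 190]
176 [ 0.4656 -0.0871  0.0721] [201 194 191]
182 [ 0.4654 -0.0941  0.0728] [199 194 189]
188 [ 0.4653 -0.1011  0.0734] [201 196 191]
194 [ 0.4652 -0.1092  0.0707] [202 197 192]
200 [ 0.465  -0.1164  0.0714] [162 163 157]
206 [ 0.4648 -0.1285  0.0587] [207 184  99]
1938 ((415.5546875, 228.26119995117188), (43.078060150146484, 155.3460235595703), 87.84201049804688) [0.45710135 0.22729389 0.12765087] [0.33857451 0.20448206 0.11036186] [0.49302204 0.24821293 0.49324663]
```

step_arm --pt "0 0 -20 0 0 0 1" --pt "0 0 -15 0 0 0 1" --pt "0 -45 0 0 0 0 1" --pt "0 -45 0 0 0 0 1" --pt "0 -45 0 0 0 0 1" --pt "0 -45 0 0 0 0 1" --pt "0 -45 0 0 0 0 1" --pt "0 -45 0 0 0 0 1"

```text
clock: 15.35
ee_pos: [0.4689, 0.1918, 0.308]
tcp_rot: [1.0, -0.008, -0.0, 0.0]
contact_force: [0.6, -0.9, 0.7]
opening: -0.0
```

```bash
python3 - <<'E'
from h import *
c,im,d,P=cloud('wrist')
for t in ('pedal_pad','pedal_hinge'):
    for q in tip_of('wrist',t)[:1]:
        u,v=q['pixel']; print(t,q,atd(c,u,v,d[int(v),int(u)]).round(4))
z=P[...,2]; m=(z>.105)&(z<.145)&(im.max(2)<80)
n,l,st,ce=cv2.connectedComponentsWithStats(m.astype(np.uint8))
i=1+st[1:,4].argmax(); k=P[l==i]; print(st[i],k.min(0).round(4),k.max(0).round(4),k.mean(0).round(4))
cv2.imwrite('pics/w6.png',im[:,:,::-1])
E
```

```text
pedal_pad {'pixel': [301.3, 137.8], 'confidence': 0.94} [0.4558 0.2312 0.1275]
pedal_hinge {'pixel': [384.8, 133.9], 'confidence': 0.67} [0.5481 0.2304 0.0993]
[ 269  113   64   50 2984] [0.4238 0.206  0.1157] [0.4881 0.2559 0.1375] [0.4555 0.2315 0.1271]
```

View pics/w6.png

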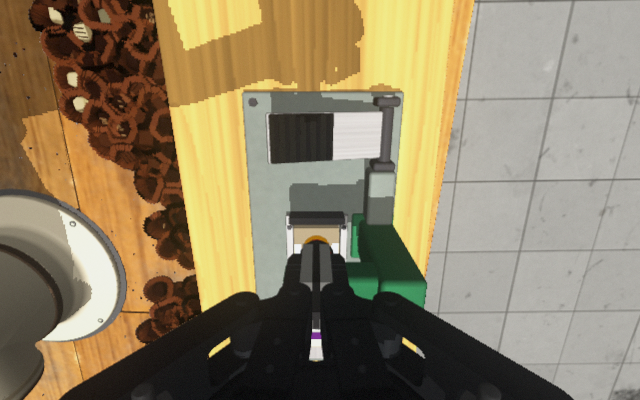

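The pad's black patch spans (269..333, 113..163), centred at world (0.456, 0.2315, 0.1275). The box's seal end touches the dark stop at (317,222). I'll go above the pad with shut fingers.

step_arm --pt "-7 -20 0 0 0 0 1" --pt "-7 -21 0 0 0 0 1" --pt "0 0 40 0 0 0 1" --pt "0 0 40 0 0 0 1" --pt "0 0 40 0 0 0 1" --pt "0 0 30 0 0 0 1" --pt "0 0 0 0 0 0 1" --pt "0 0 0 0 0 0 1"

```text
clock: 16.3
ee_pos: [0.4564, 0.2305, 0.1591]
tcp_rot: [1.0, -0.008, -0.0, 0.0]
contact_force: [0.9, 0.3, 1.2]
opening: 0.0001
```

step_arm --pt "0 0 15 0 0 0 1" --pt "0 0 10 0 0 0 1" --pt "0 0 8 0 0 0 1" --pt "0 0 6 0 0 0 1" --pt "0 0 6 0 0 0 1" --pt "0 0 6 0 0 0 1" --pt "0 0 0 0 0 0 1"

```text
clock: 17.0
ee_pos: [0.4562, 0.2311, 0.1075]
tcp_rot: [1.0, -0.008, 0.0, -0.0]
contact_force: [-1.0, 0.4, 7.9]
opening: 0.0002
```

step_arm --pt "0 0 4 0 0 0 1" --pt "0 0 3 0 0 0 1" --pt "0 0 0 0 0 0 1"

```text
clock: 17.3
ee_pos: [0.456, 0.2312, 0.101]
tcp_rot: [1.0, -0.008, -0.0, -0.0]
contact_force: [-7.5, -0.7, 13.4]
opening: 0.0001
```

step_arm --pt "0 0 2 0 0 0 1" --pt "0 0 0 0 0 0 1"

```text
clock: 17.5
ee_pos: [0.4561, 0.2312, 0.0998]
tcp_rot: [1.0, -0.008, 0.0, -0.0]
contact_force: [-10.6, 0.0, 18.1]
opening: 0.0
```

step_arm --pt "-1 0 2 0 0 0 1" --pt "0 0 0 0 0 0 1"

```text
clock: 17.7
ee_pos: [0.4561, 0.2313, 0.0994]
tcp_rot: [1.0, -0.008, 0.002, -0.0]
contact_force: [-11.4, -4.4, 35.6]
opening: -0.0001
```

```bash
python3 - <<'E'
from h import *
c,im,d,P=cloud('wrist')
z=P[...,2]; m=(z>.085)&(z<.145)&(im.max(2)<80)
n,l,st,ce=cv2.connectedComponentsWithStats(m.astype(np.uint8))
for i in 1+np.argsort(-st[1:,4])[:3]:
    k=P[l==i]; print(st[i],np.percentile(k,[2,50,98],axis=0).round(4).tolist())
E
```

```text
[  235   214   137   121 10772] [[0.4188, 0.2129, 0.0978], [0.4523, 0.2419, 0.0998], [0.4829, 0.2558, 0.1441]]
[ 437  175   93  155 2485] [[0.5322, 0.1874, 0.0857], [0.5427, 0.2099, 0.0971], [0.5587, 0.2706, 0.1019]]
[380 292   9   3  11] [[0.4813, 0.2425, 0.1439], [0.4827, 0.2429, 0.1446], [0.4842, 0.2433, 0.145]]
```

At the stop: force is 36 N and the pad is level at z 0.0998. I'll hold for two seconds, then release slowly.

step_arm --pt "0 0 -0.5 0 0 0 1" --pt "0 0 0 0 0 0 1" --pt "0 0 0 0 0 0 1" --pt "0 0 0 0 0 0 1" --pt "0 0 0 0 0 0 1" --pt "0 0 0 0 0 0 1" --pt "0 0 0 0 0 0 1" --pt "0 0 0 0 0 0 1"

```text
clock: 18.55
ee_pos: [0.456, 0.2313, 0.0995]
tcp_rot: [1.0, -0.008, 0.002, -0.0]
contact_force: [-8.8, -3.8, 30.2]
opening: -0.0001
```

step_arm --pt "0 0 0 0 0 0 1" --pt "0 0 0 0 0 0 1" --pt "0 0 0 0 0 0 1" --pt "0 0 0 0 0 0 1" --pt "0 0 0 0 0 0 1" --pt "0 0 0 0 0 0 1" --pt "0 0 0 0 0 0 1" --pt "0 0 0 0 0 0 1"

```text
clock: 19.35
ee_pos: [0.456, 0.2313, 0.0995]
tcp_rot: [1.0, -0.008, 0.002, -0.0]
contact_force: [-8.9, -3.3, 31.4]
opening: -0.0004
```

step_arm --pt "0 0 0 0 0 0 1" --pt "0 0 0 0 0 0 1" --pt "0 0 0 0 0 0 1" --pt "0 0 0 0 0 0 1" --pt "0 0 0 0 0 0 1"

```text
clock: 19.85
ee_pos: [0.456, 0.2313, 0.0995]
tcp_rot: [1.0, -0.008, 0.002, -0.0]
contact_force: [-9.3, -3.8, 30.5]
opening: 0.0001
```

step_arm --pt "0 0 -6 0 0 0 1" --pt "0 0 -6 0 0 0 1" --pt "0 0 -6 0 0 0 1" --pt "0 0 -6 0 0 0 1" --pt "0 0 -6 0 0 0 1" --pt "0 0 -15 0 0 0 1" --pt "0 0 -30 0 0 0 1" --pt "0 0 -40 0 0 0 1"

```text
clock: 20.65
ee_pos: [0.4538, 0.2306, 0.2114]
tcp_rot: [1.0, -0.008, -0.002, 0.001]
contact_force: [1.1, 1.1, -0.2]
opening: -0.0001
```

step_arm --pt "0 0 -40 0 0 0 1" --pt "0 0 -40 0 0 0 1" --pt "0 20 -20 0 0 0 1" --pt "0 30 0 0 0 0 1" --pt "0 0 0 0 0 0 1" --pt "0 0 0 0 0 0 1"

```text
clock: 21.25
ee_pos: [0.454, 0.1807, 0.3117]
tcp_rot: [1.0, -0.009, -0.0, 0.0]
contact_force: [0.6, 0.4, 0.3]
opening: 0.0001
```

```bash
python3 - <<'E'
from h import *
s=observe(); print(s['clock'],s['ee_pos'],s['contact_force'])
c,im,d,P=cloud('wrist')
z=P[...,2]; m=(z>.085)&(z<.145)&(im.max(2)<80)
n,l,st,ce=cv2.connectedComponentsWithStats(m.astype(np.uint8))
i=1+st[1:,4].argmax(); k=P[l==i]; print('pad',np.percentile(k,[1,50,99],axis=0).round(4).tolist())
im2,_=camera('scene'); o=np.zeros((600,640,3),np.uint8); o[:320,:512]=cv2.resize(im,(512,320)); o[320:,:373]=cv2.resize(im2[150:270,230:390],(373,280),interpolation=cv2.INTER_CUBIC)
cv2.imwrite('pics/c7.png',o[:,:,::-1])
c,im,d,P=cloud('top')
for t in ('red_ribbon','masking_roll','clear_roll'):
    q=tip_of('top',t)
    if q: print(t,q[0]['pixel'])
E
```

```text
21.25 [0.45399331 0.18072794 0.3116538 ] [0.57190282 0.3602321  0.32499522]
pad [[0.4248, 0.2069, 0.117], [0.4549, 0.232, 0.1271], [0.4879, 0.2552, 0.1361]]
red_ribbon [408.4, 243.1]
masking_roll [204.9, 230.0]
clear_roll [210.2, 169.9]
```

View pics/c7.png

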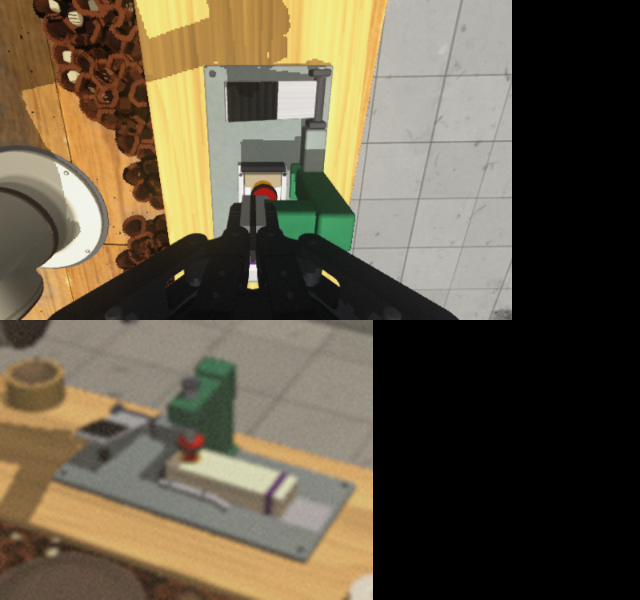

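The box is home under the foot, at (262,185) in the wrist view, and the foot is raised. The pedal is back up with the pad at z 0.127, as at rest. The bystanders have not moved noticeably, and the robot is clear of everything.

```bash
python3 -c "
from rig import *
print(job_done())"
```

```text
the job is handed in; nothing more can be done
None
```

The job is handed in: the seal was pressed, the box was left in the press, and nothing in my last checks failed. No verdict was reported.

- **Box:** I slid it between the rails until it met the back stop, where the force rose to about 30 N with no further motion, then let go. Its end measured 62–63 mm from the plate's near edge (63 mm expected). It sat level and within about 0.3° of straight.
- **Pedal:** I pushed it with shut fingers until the pad was level at z ≈ 0.0998, and held it there for just over 2 s at about 30 N. After release the pad was back at its rest height (z ≈ 0.127) and the foot was up.
- **Bystanders:** The ribbon spool and both tape rolls were within about 3 pixels (roughly 10 mm) of where they started in the top view, which is within the detection noise. The robot was clear of everything, at 21 s of the 61 s allowed.

Two measurements disagreed:
- **Stop contact:** The stop was met about 3 mm later than my first camera estimate of the press position.
- **Pad position:** The pad lay about 13 mm toward press -x from my estimate of the press's middle line. I used the measured position.

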